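Load the slot-routing jig and lock its template

TASK

Load the routing jig for the next cut: take the long walnut blank from the offcuts to the right of the jig, lay it flat in the nest, swing the hinged template frame all the way down over it, and then turn both wooden turnbuttons square across the frame's front edge so that it cannot lift. Leave the other offcuts and things on the bench where they are.

Things in the scene. Friction and masses are not known exactly. Their poses are not given: they have to be found in the camera images.
- blank: the loose workpiece: a flat, dark walnut offcut 50 x 150 x 22 mm, the longest of the three offcuts lying to the right of the jig (about 0.1 kg). Origin at the centre of its underside; x across its 50 mm width, y along its length, z up. It may go into the nest either way round.
- routing_jig: the jig, screwed to the bench: plywood base board 18 mm thick with a nest, a hinged template frame and two turnbuttons. Origin on the bench under the board, which reaches from x = -95 to +110 mm and y = -140 to +140 mm; x points from the front edge (button side, nearest the robot) to the hinge, y to the left along the frame, z up. Its yaw varies.
- nest (a point): centre of the nest's floor, on the base board, 18 mm above the bench, 5 mm in front of the jig's origin; axes as the jig's. Takes the blank with its length along y: 54 mm wide in x between four corner cleats 14 mm high, 155 mm long in y between end rails 23.5 mm high, their upper inner edges bevelled 3.5 mm. Both long sides are open for fingers over the middle 105 mm.
- template (a joint): angle of the template frame (rad): 0 = fully down, level, on the end rails; grows as it opens; 1.57 = upright; starts at 1.85 to 2.0, leaning back away from the robot, outer face away from the robot; stop at 2.05. The hinge is stiff (0.32 N m): the frame does not fall, it stays wherever it is left, and takes 2 to 5 N at its front edge to move.
- template_hinge (a point): middle of the frame's hinge line, at the frame's underside, 41.5 mm above the bench and 95 mm behind the jig's origin. Turns with the frame: y along the hinge line, -x from the hinge along the frame to its front edge, z out of its outer (upper) face. The frame is plywood, 9 mm thick, 210 mm wide (y), 135 mm from hinge to front edge, with a 22 x 100 mm slot 89 to 111 mm from the hinge.
- template_edge (a point): middle of the frame's front edge, on the outer (upper) face, at the root of a pull tab 56 mm wide that stands 22 mm out from the edge (at the top when the frame is open). Axes turn with the frame. With the frame down this point lies 50.5 mm above the bench, 40 mm in front of the jig's origin.
- button_left (a joint): angle of the left (+y) turnbutton (rad): 0 = it lies along the front of the jig, its long nose outward to the left; +1.571 = turned clockwise (seen from above) until the nose points straight back over the frame, square across its front edge; starts at -0.2 to 0.3, clear of the frame. No stop: it can turn past square. Friction (0.10 N m) keeps it where it is left.
- button_right (a joint): angle of the right (-y) turnbutton (rad): 0 = along the front, its long nose outward to the right; +1.571 = turned counter-clockwise (seen from above) until the nose points straight back over the frame, square across its front edge; starts at -0.2 to 0.3. No stop, same friction as the left one.
- left_pivot (a point): axis of the left turnbutton at the top of its wood, 66 mm above the bench, 70 mm in front and 80 mm left of the jig's origin. The button is a wooden bar 20 mm wide, 14 mm thick, round-ended, nose 53 mm and tail 31 mm from the axis, on a 17 mm round bush; it can be pinched across its width from above. A bolt head stands 6 mm above it. Turns with the button: x across the bar, +y to the nose, z up.
- right_pivot (a point): axis of the right turnbutton at the top of its wood, the mirror image of the left one: 66 mm above the bench, 70 mm in front and 80 mm right of the jig's origin; same bar and bush. Turns with the button: x across the bar, -y to the nose, z up. The closed frame's top lies 1.7 mm below the underside of the buttons.
- left_nose (a point): end of the left button's nose, at half its thickness
- right_nose (a point): end of the right button's nose, at half its thickness
- offcut_oak: bystander: a thick oak offcut 45 x 90 x 45 mm, beside the blank, to be left alone; origin at the centre of its underside
- wedge_block: bystander: a short offcut 40 x 70 x 22 mm, beside the blank, to be left alone; origin at the centre of its underside

How it is judged:
By the outcome, as a careful person would: the job done as asked, in the order asked, and still so for the second after the job is handed in, with the robot touching nothing.
It also fails if it takes over 72 s, if anything falls off the work surface, if the arm or the gripper's body presses on something with over 40 N, if the wrist force passes 120 N, or if a joint passes its speed limit or range.

ROBOT

A 6-joint arm with a two-finger parallel gripper is mounted at the origin on a cart in front of the work surface, level with it; the furniture and walls round the work are solid. World frame = base frame: x ahead of the robot, y to its left, z up, the work surface at z = 0. Lengths are in mm, angles in rad, forces in N, time in s.
With the tool pointing down it reaches from about 350 to 875 mm from the base axis. Payload 4.2 kg.
Tool frame: the origin (TCP) lies midway between the tips of the shut fingers; the grasp point (between the pads) lies 19 mm behind it; z points along the fingers, y is the line along which they close (so a half turn about z gives the same grasp; the last joint's range is limited). The gripper opens to 85 mm and grips with 20 to 120 N. Pads are 22 mm wide; open, the fingers measure 114 mm over their backs; the gripper's body (76 mm by 85 mm) begins 54 mm behind the grasp point. The pads swing forward as they close: fully open they stand 13 mm farther back than shut.
Start: joints at [-1.061, 0.385, 0.008, 0, -1.194, -0.259], TCP at [155.129, -605.421, 231.312] pointing down, gripper open.
Joint ranges: [-3.14, 3.14], [-1.21, 2.06], [-1.07, 1.41], [-3.16, 2.05], [-2.99, -0.16], [-3.1, 3.1]. Speed limits (rad/s): [2.79, 2.79, 3.14, 3.14, 3.14, 3.14].

INTERFACE

Orientations are given as a unit quaternion [x, y, z, w].
In Python, from bench import arm gives the robot as it stands. The module is installed in compiled form; this text tells all that it offers.
- The arm moves only by the shell command python3 -m handwheel 'ROWS' [OPENING]. ROWS is JSON, a list of rows, each an object of numbers: "x", "y", "z": the shift along the world's x, y, z each as a share of 20 cm, from -1 to 1; "ax", "ay", "az": the turn, a rotation vector about the world's x, y, z each as a share of 90 degrees, from -1 to 1. In form: [{"x": .., "y": .., "z": .., "ax": .., "ay": .., "az": ..}, ...]. A call has exactly 8 rows; each row shifts and turns the commanded pose from where the row before left it; what a row does not reach is not made up. A row lasts 1/10 s, in which the tool goes at most 50 mm and 8.59 degrees, less where a joint would pass 70% of its speed; a pose out of reach is approached as far as the arm can. A call with a number of a shift or a turn outside -1 to 1 is refused whole. A call with a gripper value outside its range is refused whole. OPENING is the opening, from -1 (shut) to 1 (fully open), set as the call begins (- or left out, the last holds). The fingers move at their own pace and stop on an object; the grip force is fixed at half the most. Time passes only in rows, so rows that do not move let the fingers close, or fill a call up. It gives the time, the measured TCP pose, the force, the opening and the grip force at its end, in the units of the state.
- arm.read_state(): the state, without advancing time (a new reading comes with each control period).
- arm.get_image(name): name is "scene" or "top" or "wrist"; returns the picture (400x640x3 uint8, red, green, blue); there is no depth.
- arm.camera_params(name): a dict with "K" (3x3 intrinsics, pixels), "k1" (the pictures are not rectified: a ray, as slopes to the right and down, at radius r is drawn at 1 + k1 r^2 times it, then the intrinsics apply), "position" and "orientation" of the camera in the world. Camera axes: x right, y down, z forward; pixel columns grow to the right and rows downward; lengths in mm; the calibration is good to about 2 mm. A picture is of the moment at which its call begins: read the wrist's pose just before it. camera_params takes no time and is no camera call; for the wrist camera it gives the pose at the moment of the call.
- arm.job_done(): hands the job in; it is judged then, once.
The state is a dict: "clock": time; "joints": joint angles; "joint_vel": joint speeds; "joint_efforts": joint torques, N m; "position": TCP position; "ee_rot": TCP orientation; "contact_force": force on the tool from outside, world axes, zero at the start; "wrist_torque": the same for the moment, N m; "gripper_width": finger opening in mm; "grasp_force": force on a finger pad.
Only numpy, scipy, OpenCV 4.12 (cv2) and the standard library are available. Lean on these libraries where they do the work, as an engineer would, in place of code of your own. Each camera call takes 0.05 s, during which the arm holds its last target. There are 200 camera calls.

## Working session

There is one attempt and no reset: what is moved stays moved. The work goes in short steps, Python scripts to look and compute and a shell command to move; the robot and the scene stay as the last step left them, time stands still between calls to the robot, and variables do not carry over. Pictures are saved under pics/ and viewed, at most 10 in all, crops included, and the job is handed in when it is done.

```bash
mkdir -p pics; cat > h.py <<'E'
import numpy as np, cv2
from scipy.spatial.transform import Rotation as R
from bench import arm
def cam(n):
    p=arm.camera_params(n); return np.array(p["K"]),p["k1"],np.array(p["position"]),R.from_quat(p["orientation"]).as_matrix()
def ray(n,u,v,z,c=None):
    K,k1,P,M=c or cam(n)
    d=np.array([(u-K[0,2])/K[0,0],(v-K[1,2])/K[1,1]]); s=d.copy()
    for _ in range(20): s=d/(1+k1*(s@s))
    w=M@np.array([*s,1]); return P+w*(z-P[2])/w[2]
def proj(n,X,c=None):
    K,k1,P,M=c or cam(n)
    q=(np.atleast_2d(X)-P)@M; s=q[:,:2]/q[:,2:]; s=s*(1+k1*(s**2).sum(1,keepdims=True))
    return s@K[:2,:2].T+K[:2,2]
def save(n,f,box=None,sc=1):
    im=arm.get_image(n); cv2.imwrite("pics/raw_"+f,im[...,::-1])
    if box: im=im[box[1]:box[3],box[0]:box[2]]
    cv2.imwrite("pics/"+f,cv2.resize(im[...,::-1],None,fx=sc,fy=sc,interpolation=cv2.INTER_CUBIC))
E
python3 -c "
from h import *
save('top','t0.png',None,1.25); save('scene','s0.png',None,1.25)
print(arm.read_state()); print(arm.camera_params('top')); print(arm.camera_params('scene'))"
```

```text
{'clock': 0.1, 'joints': array([-1.06137590e+00,  3.85484756e-01,  6.77886928e-03, -4.24806895e-04,
       -1.19399199e+00, -2.58616418e-01]), 'joint_vel': array([-0.00081911, -0.00270213,  0.00219656,  0.00193773, -0.00083786,
        0.00064915]), 'joint_efforts': array([-2.02752693e-03, -3.93315983e+01,  1.88928491e+01,  4.19804066e+00,
       -2.61341105e-03,  2.41350257e-06]), 'position': array([ 155.01416314, -604.94427416,  230.33581259]), 'ee_rot': array([-1.24995805e-01,  9.92156795e-01,  9.55493765e-04, -1.73158810e-04]), 'contact_force': array([ 0.73176894,  0.42511671, -0.77542651]), 'wrist_torque': array([ 0.01415183,  0.02561894, -0.00100943]), 'grasp_force': 0.0, 'gripper_width': 85.38250637894734}
{'K': array([[443.84100982,   0.        , 315.42249816],
       [  0.        , 443.84100982, 199.17963757],
       [  0.        ,   0.        ,   1.        ]]), 'k1': -0.0734099739796291, 'position': array([ 362.88472   ,   22.36180015, 1036.9551499 ]), 'orientation': array([-0.69976373,  0.70837033, -0.06374779,  0.06692096])}
{'K': array([[441.61266099,   0.        , 329.55158181],
       [  0.        , 441.61266099, 205.66149811],
       [  0.        ,   0.        ,   1.        ]]), 'k1': -0.007834126246765653, 'position': array([ 16.28574399, 651.53107371, 950.33622896]), 'orientation': array([-0.30749329,  0.87919376, -0.34321973,  0.12110504])}
```

View pics/t0.png

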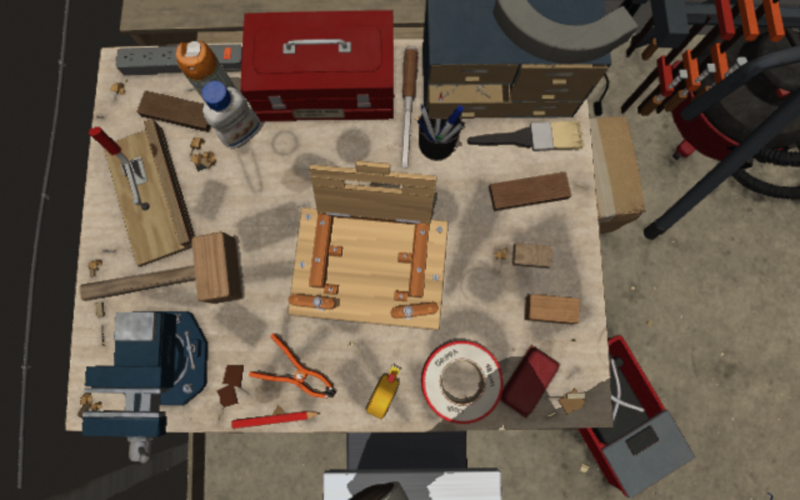

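View pics/s0.png

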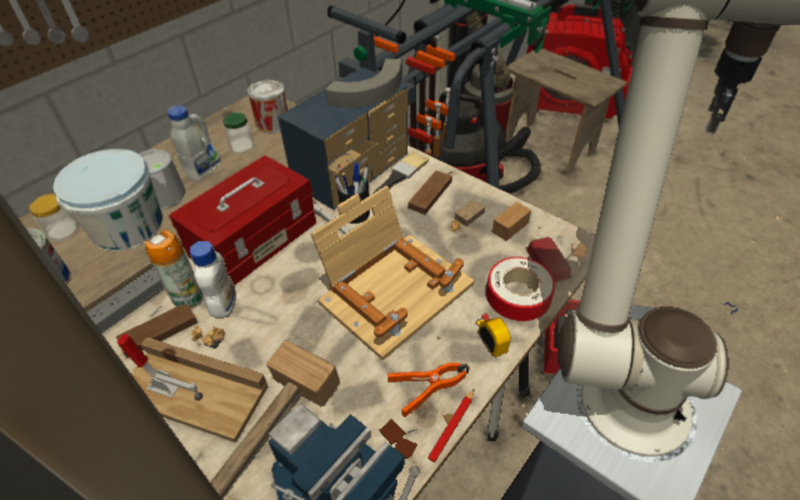

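The top view (800-wide) shows the blank at about (530,191), with the jig centred near (370,265). The button bolts are at (318,301) and (414,311). The wedge block is at (532,255), the oak at (553,308), and the frame stands open at (372,190).

```bash
cat > m.py <<'E'
from h import *
from scipy.optimize import least_squares
c=cam('top'); s=.8
for nm,u,v,z in [('FL',289,314,18),('FR',438,328,18),('BR',448,222,18),('BL',302,208,18),('bl',318,301,72),('br',414,311,72),('noseL',290,299,59),('noseR',438,309,59)]:
    print(nm,ray('top',u*s,v*s,z,c).round(1))
J=np.array([[-70,80,72],[-70,-80,72],[-95,140,18],[-95,-140,18.]]);px=np.array([[318,301],[414,311],[289,314],[438,328]])*s
def f(p): 
    a=p[2]; M=np.array([[np.cos(a),-np.sin(a),0],[np.sin(a),np.cos(a),0],[0,0,1]])
    return (proj('top',J@M.T+[p[0],p[1],0],c)-px).ravel()
r=least_squares(f,[450,0,0]);print(r.x,r.fun.round(1))
im=cv2.imread('pics/raw_t0.png'); 
g=im[130:180,380:470].astype(int)
print(g[23,44],g[5,5])
m=(g.sum(2)<260).astype(np.uint8); n,l,st,ce=cv2.connectedComponentsWithStats(m)
print(st,ce)
k=1+st[1:,4].argmax(); pts=np.argwhere(l==k)[:,::-1].astype(np.float32)+[380,130]
W=np.array([ray('top',u,v,22,c)[:2] for u,v in pts]); rr=cv2.minAreaRect(W.astype(np.float32)); print(rr)
E
python3 m.py
```

```text
FL [434.6 220.6  18. ]
FR [406.1 -52.1  18. ]
BR [604.1 -76.1  18. ]
BL [635.1 200.3  18. ]
bl [453.  159.7  72. ]
br [433.7  -7.3  72. ]
noseL [458.2 211.4  59. ]
noseR [437.6 -50.   59. ]
[ 5.13797340e+02  7.10765787e+01 -1.09603703e-01] [ 0.7 -0.  -3.  -0.8  0.  -0.   2.5  0.9]
[48 69 98] [139 161 176]
[[   0    0   90   50 3158]
 [  11    8   65   31 1342]] [[45.18714376 25.13774541]
 [42.88301043 22.99925484]]
((662.0706176757812, -232.50552368164062), (53.43547439575195, 152.62646484375), 9.170221328735352)
```

```bash
python3 -m handwheel '[{"x":0.158,"y":0.116,"az":0.059},{"x":0.158,"y":0.116,"az":0.059},{"x":0.158,"y":0.116,"az":0.059},{"x":0.158,"y":0.116,"az":0.059},{"x":0.158,"y":0.116,"az":0.059},{"x":0.158,"y":0.116,"az":0.059},{"x":0.158,"y":0.116,"az":0.059},{"x":0.158,"y":0.116,"az":0.059}]' 1
python3 -m handwheel '[{"x":0.158,"y":0.116,"az":0.059},{"x":0.158,"y":0.116,"az":0.059},{"x":0.158,"y":0.116,"az":0.059},{"x":0.158,"y":0.116,"az":0.059},{"x":0.158,"y":0.116,"az":0.059},{"x":0.158,"y":0.116,"az":0.059},{"x":0.158,"y":0.116,"az":0.059},{"x":0,"y":0,"az":0}]'
cat > st.py <<'E'
from h import *
s=arm.read_state(); M=R.from_quat(s['ee_rot']).as_matrix()
print('t',round(s['clock'],2),'pos',s['position'].round(1),'yaw_y',round(np.degrees(np.arctan2(M[1,1],M[0,1])),2),'z',M[:,2].round(3),'F',s['contact_force'].round(1),'w',round(s['gripper_width'],1),'gf',round(s['grasp_force'],1),'j',s['joints'].round(2))
E
python3 st.py; python3 -c "
from h import *
c=cam('wrist');save('wrist','w0.png',None,1.25);print(c)"
```

```text
t 0.1 pos [ 155.  -604.9  230.3] yaw_y 104.36 z [-0.001  0.002 -1.   ] F [ 0.7  0.4 -0.8] w 85.4 gf 0.0 j [-1.06  0.39  0.01 -0.   -1.19 -0.26]
(array([[324.22546997,   0.        , 319.68686606],
       [  0.        , 324.22546997, 200.75059636],
       [  0.        ,   0.        ,   1.        ]]), -0.05540946552290099, array([  78.44224269, -624.01997267,  373.07696715]), array([[-0.24830051,  0.92165773,  0.29815077],
       [ 0.96868124,  0.23565077,  0.07826475],
       [ 0.00187385,  0.30824624, -0.95130476]]))invalid input at $[0]: expected keys x, y, z, ax, ay, az
invalid input at $[0]: expected keys x, y, z, ax, ay, az
```

View pics/w0.png

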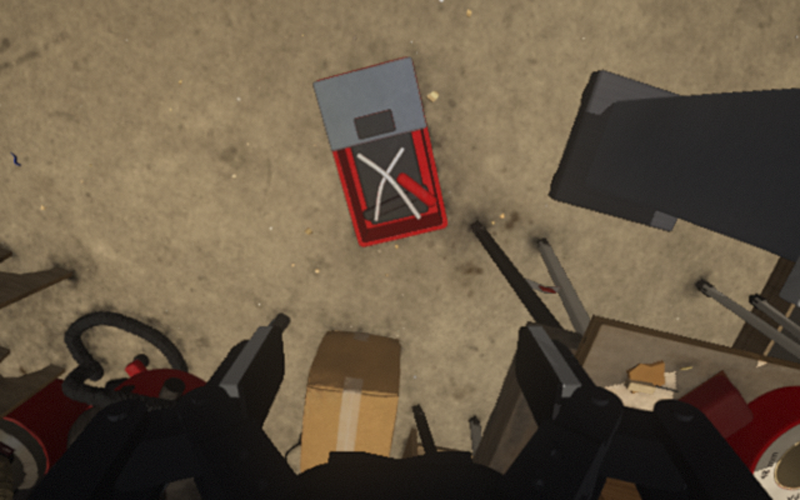

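The move was refused because every row needs all six keys. The picture shows only floor and the fingers, so I'm sending the rows again.

```bash
python3 -m handwheel '[{"x":0.158,"y":0.116,"z":0,"ax":0,"ay":0,"az":0.059},{"x":0.158,"y":0.116,"z":0,"ax":0,"ay":0,"az":0.059},{"x":0.158,"y":0.116,"z":0,"ax":0,"ay":0,"az":0.059},{"x":0.158,"y":0.116,"z":0,"ax":0,"ay":0,"az":0.059},{"x":0.158,"y":0.116,"z":0,"ax":0,"ay":0,"az":0.059},{"x":0.158,"y":0.116,"z":0,"ax":0,"ay":0,"az":0.059},{"x":0.158,"y":0.116,"z":0,"ax":0,"ay":0,"az":0.059},{"x":0.158,"y":0.116,"z":0,"ax":0,"ay":0,"az":0.059}]' 1 &&
python3 -m handwheel '[{"x":0.158,"y":0.116,"z":0,"ax":0,"ay":0,"az":0.059},{"x":0.158,"y":0.116,"z":0,"ax":0,"ay":0,"az":0.059},{"x":0.158,"y":0.116,"z":0,"ax":0,"ay":0,"az":0.059},{"x":0.158,"y":0.116,"z":0,"ax":0,"ay":0,"az":0.059},{"x":0.158,"y":0.116,"z":0,"ax":0,"ay":0,"az":0.059},{"x":0.158,"y":0.116,"z":0,"ax":0,"ay":0,"az":0.059},{"x":0.158,"y":0.116,"z":0,"ax":0,"ay":0,"az":0.059},{"x":0,"y":0,"z":0,"ax":0,"ay":0,"az":0}]'
python3 st.py; python3 -c "
from h import *
c=cam('wrist');save('wrist','w1.png',None,1.25);print(c)
np.save('w1.npy',np.array(c,dtype=object),allow_pickle=True)"
```

```text
clock: 0.95
position: [408.9, -418.5, 231.1]
ee_rot: [-0.478, 0.879, 0.0, -0.0]
contact_force: [0.1, -0.6, -0.9]
gripper_width: 85.3
grasp_force: 0.0
clock: 1.75
position: [632.1, -254.3, 229.6]
ee_rot: [0.733, -0.68, -0.0, -0.0]
contact_force: [-0.7, 0.1, -0.8]
gripper_width: 85.5
grasp_force: 0.0
t 1.75 pos [ 632.1 -254.3  229.6] yaw_y -175.66 z [-0.001  0.001 -1.   ] F [-0.7  0.1 -0.8] w 85.5 gf 0.0 j [-0.15  0.48  0.16 -0.   -1.25  0.22]
(array([[324.22546997,   0.        , 319.68686606],
       [  0.        , 324.22546997, 200.75059636],
       [  0.        ,   0.        ,   1.        ]]), -0.05540946552290099, array([ 637.87633697, -332.19697589,  372.27228048]), array([[-9.97113541e-01, -7.23526096e-02, -2.30148952e-02],
       [-7.59238263e-02,  9.48598805e-01,  3.07239125e-01],
       [-3.97650452e-04,  3.08099671e-01, -9.51354001e-01]]))
```

View pics/w1.png

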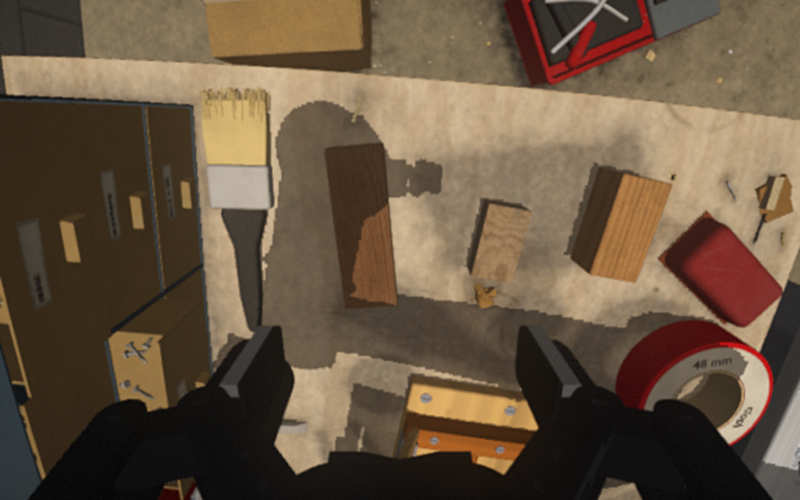

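The wrist view shows the blank with corners at about (326,148), (382,144), (397,304) and (346,307). The wedge and oak are well to its right.

```bash
python3 -c "
from h import *
c=tuple(np.load('w1.npy',allow_pickle=True))
P=np.array([ray('w',u*.8,v*.8,22,c)[:2] for u,v in [(326,148),(382,144),(397,304),(346,307)]]);print(P.round(1),P.mean(0))
print(cv2.minAreaRect(P.astype(np.float32)))
d=P[2]+P[3]-P[0]-P[1];print(np.degrees(np.arctan2(d[1],d[0])), [np.linalg.norm(P[i]-P[(i+1)%4]) for i in range(4)])"
```

```text
[[ 698.3 -305.4]
 [ 651.3 -312.1]
 [ 627.9 -166.1]
 [ 676.1 -159.2]] [ 663.3799831  -235.68738233]
((663.0557250976562, -235.72930908203125), (48.72406005859375, 148.29037475585938), 8.623775482177734)
98.87711792382673 [np.float64(47.41788861858533), np.float64(147.90457120148093), np.float64(48.72589192271495), np.float64(147.87017723201987)]
```

```bash
python3 -m handwheel '[{"x":0.078,"y":0.047,"z":-0.1,"ax":0,"ay":0,"az":0.025},{"x":0.078,"y":0.046,"z":-0.15,"ax":0,"ay":0,"az":0.025},{"x":0,"y":0,"z":-0.22,"ax":0,"ay":0,"az":0},{"x":0,"y":0,"z":-0.22,"ax":0,"ay":0,"az":0},{"x":0,"y":0,"z":-0.2,"ax":0,"ay":0,"az":0},{"x":0,"y":0,"z":-0.14,"ax":0,"ay":0,"az":0},{"x":0,"y":0,"z":-0.06,"ax":0,"ay":0,"az":0},{"x":0,"y":0,"z":0,"ax":0,"ay":0,"az":0}]'; python3 st.py
```

```text
clock: 2.6
position: [658.7, -239.4, 11.5]
ee_rot: [0.757, -0.653, -0.002, 0.001]
contact_force: [0.4, 0.2, 0.2]
gripper_width: 84.9
grasp_force: 0.0
t 2.6 pos [ 658.7 -239.4   11.5] yaw_y -171.56 z [-0.004  0.001 -1.   ] F [0.4 0.2 0.2] w 84.9 gf 0.0 j [-0.12  0.71 -0.02 -0.   -0.85  0.27]
```

```bash
python3 -m handwheel '[{"x":0.015,"y":0.015,"z":-0.03,"ax":0,"ay":0,"az":0},{"x":0,"y":0,"z":0,"ax":0,"ay":0,"az":0},{"x":0,"y":0,"z":0,"ax":0,"ay":0,"az":0},{"x":0,"y":0,"z":0,"ax":0,"ay":0,"az":0},{"x":0,"y":0,"z":0,"ax":0,"ay":0,"az":0},{"x":0,"y":0,"z":0,"ax":0,"ay":0,"az":0},{"x":0,"y":0,"z":0,"ax":0,"ay":0,"az":0},{"x":0,"y":0,"z":0,"ax":0,"ay":0,"az":0}]' -1; python3 st.py
```

```text
clock: 3.4
position: [664.6, -235.9, 9.3]
ee_rot: [0.758, -0.652, 0.002, -0.001]
contact_force: [-0.4, 1.6, 5.8]
gripper_width: 48.0
grasp_force: 64.4
t 3.4 pos [ 664.6 -235.9    9.3] yaw_y -171.45 z [ 0.003 -0.001 -1.   ] F [-0.4  1.6  5.8] w 48.0 gf 64.4 j [-0.11  0.72 -0.01  0.   -0.84  0.26]
```

```bash
python3 -m handwheel '[{"x":0,"y":0,"z":0.15,"ax":0,"ay":0,"az":0},{"x":0,"y":0,"z":0.22,"ax":0,"ay":0,"az":0},{"x":0,"y":0,"z":0.22,"ax":0,"ay":0,"az":0},{"x":-0.11,"y":0.169,"z":0.13,"ax":0,"ay":0,"az":0},{"x":-0.11,"y":0.169,"z":0.13,"ax":0,"ay":0,"az":0},{"x":-0.11,"y":0.169,"z":0.13,"ax":0,"ay":0,"az":0},{"x":-0.11,"y":0.169,"z":0.13,"ax":0,"ay":0,"az":0},{"x":-0.11,"y":0.169,"z":0.1,"ax":0,"ay":0,"az":0}]' && python3 -m handwheel '[{"x":-0.11,"y":0.169,"z":0,"ax":0,"ay":0,"az":-0.03},{"x":-0.11,"y":0.169,"z":0,"ax":0,"ay":0,"az":-0.03},{"x":-0.11,"y":0.169,"z":0,"ax":0,"ay":0,"az":-0.03},{"x":-0.11,"y":0.169,"z":0,"ax":0,"ay":0,"az":-0.03},{"x":-0.11,"y":0.169,"z":0,"ax":0,"ay":0,"az":-0.03},{"x":-0.11,"y":0.169,"z":0,"ax":0,"ay":0,"az":-0.013},{"x":-0.11,"y":0.169,"z":0,"ax":0,"ay":0,"az":0},{"x":0,"y":0,"z":0,"ax":0,"ay":0,"az":0}]'; python3 st.py;python3 -c "
from h import *
c=cam('wrist');save('wrist','w2.png',None,1.25)
np.save('w2.npy',np.array(c,dtype=object),allow_pickle=True)"
```

```text
clock: 4.2
position: [552.1, -65.7, 250.5]
ee_rot: [0.758, -0.653, 0.0, -0.0]
contact_force: [0.2, 0.1, -1.5]
gripper_width: 48.0
grasp_force: 63.6
clock: 5.0
position: [397.0, 172.2, 249.2]
ee_rot: [-0.67, 0.742, 0.001, 0.0]
contact_force: [0.4, 0.4, -0.6]
gripper_width: 48.3
grasp_force: 63.6
t 5.0 pos [397.  172.2 249.2] yaw_y 174.17 z [-0.001  0.001 -1.   ] F [ 0.4  0.4 -0.6] w 48.3 gf 63.6 j [ 0.79  0.04 -0.4  -0.   -1.13 -0.89]
```

View pics/w2.png

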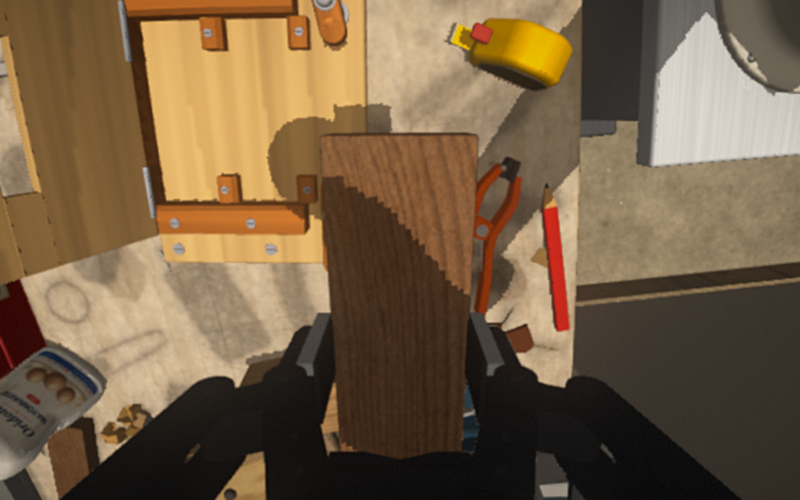

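The wrist view shows the held blank in the centre, with its near end at row 137. The nest rails are at rows ~15 and ~205, and the cleats at (212,33), (298,33), (229,188) and (308,188). I'm cropping for accuracy.

```bash
python3 -c "
import cv2;im=cv2.imread('pics/raw_w2.png')[0:215,90:300];cv2.imwrite('pics/c2.png',cv2.resize(im,None,fx=2.75,fy=2.75,interpolation=cv2.INTER_CUBIC))"
```

```text
(no output)
```

View pics/c2.png

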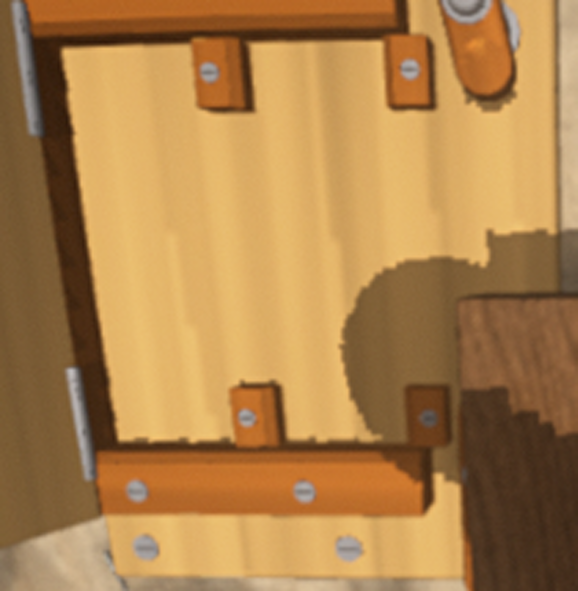

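The crop shows the cleat inner faces, the lower edges of both rails (rows ~443 and ~45) and the right button's bolt at (467,5). Next I fit the jig pose from these.

```bash
cat > fit.py <<'E'
from h import *
from scipy.optimize import least_squares
c=tuple(np.load('w2.npy',allow_pickle=True))
F=[('x',22,250,108,18),('x',22,226,70,32),('x',22,281,443,18),('x',22,266,410,32),('x',-32,386,70,32),('x',-32,406,415,32),
('y',77.5,118,443,18),('y',77.5,230,444,18),('y',-77.5,62,47,18),('y',-77.5,150,44,18),('x',-70,467,5,72),('y',-80,467,5,72),('x',-95,558,150,18),('y',140,300,577,18),('y',140,130,576,18)]
W=[ray('w',90+u/2.75,v/2.75,z,c)[:2] for _,_,u,v,z in F]
def f(p):
    a=p[2]; o=[]
    for (k,val,*_),w in zip(F,W):
        d=w-p[:2]; q=np.array([np.cos(a)*d[0]+np.sin(a)*d[1],-np.sin(a)*d[0]+np.cos(a)*d[1]])
        o.append(q[0 if k=='x' else 1]-val)
    return np.array(o)
r=least_squares(f,[514,71,-.11],loss='soft_l1'); print(r.x.round(3),np.degrees(r.x[2]),f(r.x).round(1))
a=r.x[2]; print('nest',r.x[:2]-5*np.array([np.cos(a),np.sin(a)]))
# blank in hand: top corners near end, z~262
E=np.array([ray('w',u*.8,v*.8,262,c)[:2] for u,v in [(321,137),(477,137)]]);s=arm.read_state()
d=E-s['position'][:2]; M=R.from_quat(s['ee_rot']).as_matrix(); print('blank end in tool x,y',(d@M[:2,:2]).round(1))
E
python3 fit.py
```

```text
[ 5.13135e+02  7.77640e+01 -1.30000e-01] -7.475201426552689 [ 2.3  4.8  0.5  0.  -1.1 -3.5  1.   0.3  0.1 -0.6 -0.2  1.1 -0.5 -2.4
 -0.4]
nest [508.17774168  78.41491182]
blank end in tool x,y [[ 72.2 -23.2]
 [ 72.2  25.2]]
```

```bash
python3 -m handwheel '[{"x":0.139,"y":-0.117,"z":0,"ax":0,"ay":0,"az":-0.012},{"x":0.139,"y":-0.117,"z":0,"ax":0,"ay":0,"az":0},{"x":0.139,"y":-0.117,"z":0,"ax":0,"ay":0,"az":0},{"x":0.139,"y":-0.117,"z":0,"ax":0,"ay":0,"az":0},{"x":0,"y":0,"z":-0.22,"ax":0,"ay":0,"az":0},{"x":0,"y":0,"z":-0.22,"ax":0,"ay":0,"az":0},{"x":0,"y":0,"z":-0.22,"ax":0,"ay":0,"az":0},{"x":0,"y":0,"z":-0.18,"ax":0,"ay":0,"az":0}]' && python3 -m handwheel '[{"x":0,"y":0,"z":0,"ax":0,"ay":0,"az":0},{"x":0,"y":0,"z":0,"ax":0,"ay":0,"az":0},{"x":0,"y":0,"z":0,"ax":0,"ay":0,"az":0},{"x":0,"y":0,"z":0,"ax":0,"ay":0,"az":0},{"x":0,"y":0,"z":0,"ax":0,"ay":0,"az":0},{"x":0,"y":0,"z":0,"ax":0,"ay":0,"az":0},{"x":0,"y":0,"z":0,"ax":0,"ay":0,"az":0},{"x":0,"y":0,"z":0,"ax":0,"ay":0,"az":0}]'; python3 st.py;python3 -c "
from h import *
c=cam('wrist');save('wrist','w3.png',(140,100,500,370),2.2)
np.save('w3.npy',np.array(c,dtype=object),allow_pickle=True)"
```

```text
clock: 5.85
position: [509.6, 74.1, 78.7]
ee_rot: [-0.66, 0.751, 0.001, -0.001]
contact_force: [-0.0, 0.0, -1.4]
gripper_width: 48.0
grasp_force: 63.5
clock: 6.65
position: [510.6, 76.3, 81.5]
ee_rot: [-0.661, 0.75, -0.0, 0.0]
contact_force: [0.1, -0.9, -1.0]
gripper_width: 48.1
grasp_force: 63.5
t 6.65 pos [510.6  76.3  81.5] yaw_y 172.78 z [ 0.  0. -1.] F [ 0.1 -0.9 -1. ] w 48.1 gf 63.5 j [ 0.46  0.37 -0.45  0.   -0.75 -0.59]
```

View pics/w3.png

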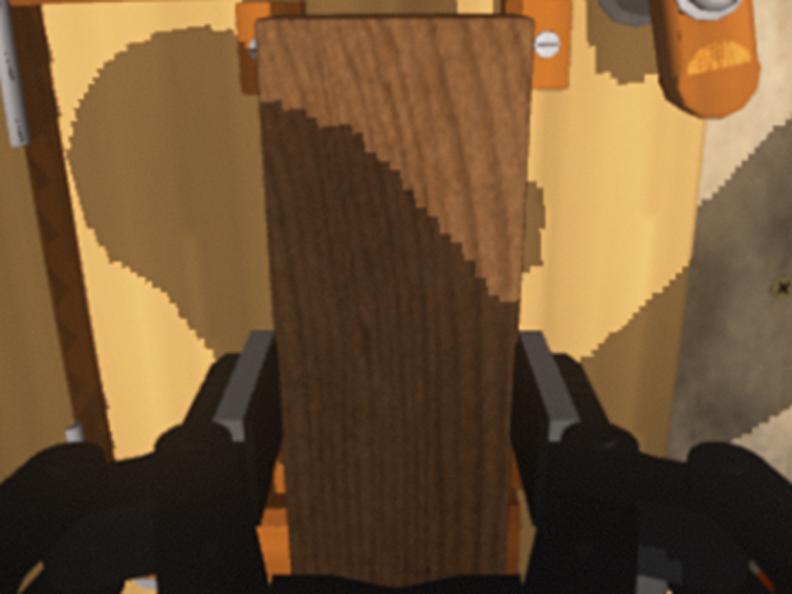

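The crop shows the right end of the blank over the nest. The cleat screws are at (255,50) and (547,45), and the right rail is just behind the end. The four screws seen earlier give the nest centre by symmetry.

```bash
python3 -c "
from h import *
c=tuple(np.load('w2.npy',allow_pickle=True))
S=np.array([ray('w',90+u/2.75,v/2.75,33,c)[:2] for u,v in [(209,72),(409,69),(247,418),(428,418)]])
print(S.round(1),S.mean(0)); d=S[2]+S[3]-S[0]-S[1]; e=S[0]-S[1]+S[2]-S[3]; print(np.degrees([np.arctan2(-d[0],d[1]),np.arctan2(e[1],e[0])]),np.hypot(*d)/2,np.hypot(*e)/2)
c=tuple(np.load('w3.npy',allow_pickle=True)); r=lambda u,v,z:ray('w',140+u/2.2,100+v/2.2,z,c)[:2]
T=np.array([r(253,50,33),r(547,45,33)]);print(T.round(1))
B=np.array([r(257,18,94),r(534,18,94),r(280,420,94),r(514,420,94)]);print('blank top',B.round(1))
s=arm.read_state();M=R.from_quat(s['ee_rot']).as_matrix()[:2,:2]
print('tool frame: screws',((T-s['position'][:2])@M).round(1),'blank',((B-s['position'][:2])@M).round(1))
print('pivotR', r(708,0,72))
"
```

```text
[[537.2   8.7]
 [462.9  16.9]
 [551.  137.1]
 [476.9 145.1]] [507.02719294  76.94543469]
[-6.17237832 -6.20620295] 129.0235970141818 74.61014671343828
[[539.5   8.5]
 [462.7  16.8]]
blank top [[525.3   0. ]
 [476.7   6.1]
 [535.6  81.5]
 [486.3  87.7]]
tool frame: screws [[ 63.6 -37.2]
 [ 64.9  40. ]] blank [[ 73.8 -24.2]
 [ 73.8  24.8]
 [ -8.3 -24.2]
 [ -8.3  25.5]]
pivotR [436.44848138   7.94351432]
```

```bash
python3 -m handwheel '[{"x":-0.013,"y":0.003,"z":0,"ax":0,"ay":0,"az":0.0115},{"x":0,"y":0,"z":0,"ax":0,"ay":0,"az":0},{"x":0,"y":0,"z":-0.07,"ax":0,"ay":0,"az":0},{"x":0,"y":0,"z":-0.07,"ax":0,"ay":0,"az":0},{"x":0,"y":0,"z":-0.06,"ax":0,"ay":0,"az":0},{"x":0,"y":0,"z":-0.04,"ax":0,"ay":0,"az":0},{"x":0,"y":0,"z":-0.02,"ax":0,"ay":0,"az":0},{"x":0,"y":0,"z":0,"ax":0,"ay":0,"az":0}]'; python3 st.py
```

```text
clock: 7.5
position: [507.8, 76.7, 28.8]
ee_rot: [-0.668, 0.744, 0.0, -0.001]
contact_force: [-0.5, -0.8, -2.2]
gripper_width: 48.4
grasp_force: 63.6
t 7.5 pos [507.8  76.7  28.8] yaw_y 173.81 z [-0.001 -0.001 -1.   ] F [-0.5 -0.8 -2.2] w 48.4 gf 63.6 j [ 0.47  0.45 -0.51  0.   -0.62 -0.57]
```

```bash
python3 -m handwheel '[{"x":0,"y":0,"z":-0.008,"ax":0,"ay":0,"az":0},{"x":0,"y":0,"z":0,"ax":0,"ay":0,"az":0},{"x":0,"y":0,"z":0,"ax":0,"ay":0,"az":0},{"x":0,"y":0,"z":0,"ax":0,"ay":0,"az":0},{"x":0,"y":0,"z":0,"ax":0,"ay":0,"az":0},{"x":0,"y":0,"z":0,"ax":0,"ay":0,"az":0},{"x":0,"y":0,"z":0,"ax":0,"ay":0,"az":0},{"x":0,"y":0,"z":0,"ax":0,"ay":0,"az":0}]' - && python3 -m handwheel '[{"x":0,"y":0,"z":0,"ax":0,"ay":0,"az":0},{"x":0,"y":0,"z":0,"ax":0,"ay":0,"az":0},{"x":0,"y":0,"z":0,"ax":0,"ay":0,"az":0},{"x":0,"y":0,"z":0.1,"ax":0,"ay":0,"az":0},{"x":0,"y":0,"z":0.2,"ax":0,"ay":0,"az":0},{"x":0,"y":0,"z":0.2,"ax":0,"ay":0,"az":0},{"x":0,"y":0,"z":0.2,"ax":0,"ay":0,"az":0},{"x":0,"y":0,"z":0.2,"ax":0,"ay":0,"az":0}]' 1; python3 st.py
```

```text
clock: 8.3
position: [507.9, 76.8, 27.7]
ee_rot: [-0.668, 0.744, -0.0, 0.0]
contact_force: [-0.6, 0.5, -1.8]
gripper_width: 48.1
grasp_force: 63.6
clock: 9.1
position: [507.6, 76.6, 209.6]
ee_rot: [-0.668, 0.744, -0.0, 0.0]
contact_force: [0.7, 0.8, -0.6]
gripper_width: 85.2
grasp_force: 0.0
t 9.1 pos [507.6  76.6 209.6] yaw_y 173.81 z [ 0.  0. -1.] F [ 0.7  0.8 -0.6] w 85.2 gf 0.0 j [ 0.47  0.21 -0.3  -0.   -1.06 -0.57]
```

```bash
python3 -m handwheel '[{"x":0,"y":0,"z":0.15,"ax":0,"ay":0,"az":0},{"x":0,"y":0,"z":0.1,"ax":0,"ay":0,"az":0},{"x":0,"y":0,"z":0,"ax":0,"ay":0,"az":0},{"x":0,"y":0,"z":0,"ax":0,"ay":0,"az":0},{"x":0,"y":0,"z":0,"ax":0,"ay":0,"az":0},{"x":0,"y":0,"z":0,"ax":0,"ay":0,"az":0},{"x":0,"y":0,"z":0,"ax":0,"ay":0,"az":0},{"x":0,"y":0,"z":0,"ax":0,"ay":0,"az":0}]' -1; python3 st.py;python3 -c "
from h import *
c=cam('wrist');save('wrist','w4.png',None,1.25)
np.save('w4.npy',np.array(c,dtype=object),allow_pickle=True)
c=cam('top')
for u,v,z in [(245,120,0),(395,118,0),(245,95,100),(372,163,184),(439,157,0),(437,112,100),(406,165,0),(408,165,20)]: print((u,v,z),ray('t',u*.8,v*.8,z,c).round(0))
o=np.array([512,76.4]);a=-.108;Rj=np.array([[np.cos(a),-np.sin(a)],[np.sin(a),np.cos(a)]])
for t in (1.85,1.95,2.0):
  X=[[95-157*np.cos(t)+9*np.sin(t),y,41.5+157*np.sin(t)+9*np.cos(t)] for y in (28,-28)]
  X=[[*(o+Rj@np.array(p[:2])),p[2]] for p in X]; print(t,np.round(X,0).tolist(),(proj('t',X,c)*1.25).round(0).tolist())
"
```

```text
clock: 9.9
position: [507.8, 76.7, 257.1]
ee_rot: [-0.668, 0.744, 0.0, -0.001]
contact_force: [0.2, 0.2, -0.4]
gripper_width: 0.3
grasp_force: 0.0
t 9.9 pos [507.8  76.7 257.1] yaw_y 173.81 z [-0.001 -0.001 -1.   ] F [ 0.2  0.2 -0.4] w 0.3 gf 0.0 j [ 0.47  0.18 -0.22 -0.   -1.18 -0.57]
(245, 120, 0) [825. 323.   0.]
(395, 118, 0) [823.  21.   0.]
(245, 95, 100) [830. 296. 100.]
(372, 163, 184) [664.  60. 184.]
(439, 157, 0) [740. -64.   0.]
(437, 112, 100) [790. -55. 100.]
(406, 165, 0) [724.   1.   0.]
(408, 165, 20) [717.  -2.  20.]
1.85 [[661.0, 88.0, 190.0], [655.0, 33.0, 190.0]] [[354.0, 164.0], [389.0, 167.0]]
1.95 [[676.0, 87.0, 184.0], [670.0, 31.0, 184.0]] [[355.0, 157.0], [390.0, 160.0]]
2.0 [[683.0, 86.0, 181.0], [677.0, 30.0, 181.0]] [[356.0, 153.0], [390.0, 156.0]]
```

View pics/w4.png

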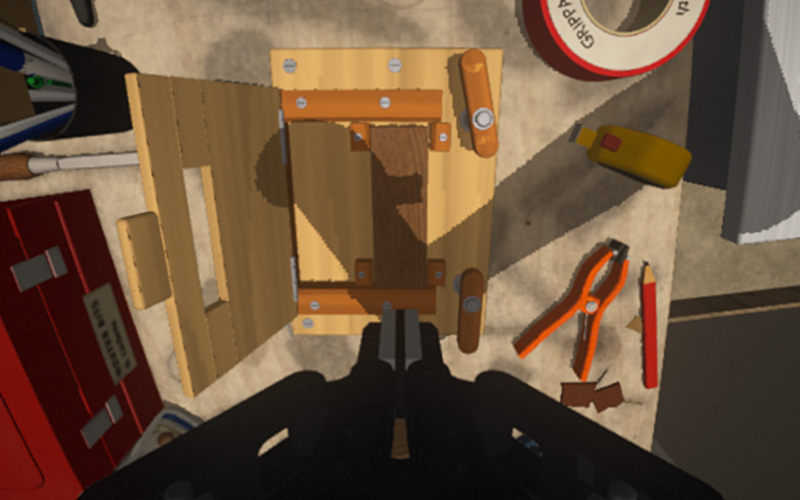

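The blank is flat in the nest between the cleats, around (400,205). The frame is open at the left with its tab at (145,260), and the button bolts are at (482,118) and (472,303). Next I go behind the frame.

```bash
python3 -m handwheel '[{"x":0.2,"y":-0.022,"z":0,"ax":0,"ay":0,"az":0},{"x":0.2,"y":-0.022,"z":0,"ax":0,"ay":0,"az":0},{"x":0.2,"y":-0.022,"z":0,"ax":0,"ay":0,"az":0},{"x":0.2,"y":-0.022,"z":0,"ax":0,"ay":0,"az":0},{"x":0.2,"y":-0.022,"z":0,"ax":0,"ay":0,"az":0},{"x":0,"y":0,"z":-0.05,"ax":0,"ay":0,"az":0},{"x":0,"y":0,"z":-0.22,"ax":0,"ay":0,"az":0},{"x":0,"y":0,"z":-0.2,"ax":0,"ay":0,"az":0}]'; python3 st.py
```

```text
clock: 10.75
position: [707.8, 54.9, 162.4]
ee_rot: [-0.668, 0.744, 0.0, 0.001]
contact_force: [0.7, 0.8, -0.4]
gripper_width: 0.1
grasp_force: 0.0
t 10.75 pos [707.8  54.9 162.4] yaw_y 173.78 z [ 0.001  0.001 -1.   ] F [ 0.7  0.8 -0.4] w 0.1 gf 0.0 j [ 0.3   0.58  0.15 -0.   -1.14 -0.41]
```

```bash
python3 -m handwheel '[{"x":-0.128,"y":0.014,"z":0.006,"ax":0,"ay":0,"az":0},{"x":-0.128,"y":0.014,"z":0.006,"ax":0,"ay":0,"az":0},{"x":-0.128,"y":0.014,"z":0.006,"ax":0,"ay":0,"az":0},{"x":-0.123,"y":0.0135,"z":0.01,"ax":0,"ay":0,"az":0},{"x":-0.123,"y":0.0135,"z":0.01,"ax":0,"ay":0,"az":0},{"x":-0.091,"y":0.01,"z":-0.04,"ax":0,"ay":0,"az":0},{"x":-0.091,"y":0.01,"z":-0.048,"ax":0,"ay":0,"az":0},{"x":0,"y":0,"z":0,"ax":0,"ay":0,"az":0}]'; python3 st.py
```

```text
clock: 11.55
position: [542.6, 72.4, 153.1]
ee_rot: [-0.668, 0.744, 0.001, -0.001]
contact_force: [1.6, 0.9, 0.5]
gripper_width: -0.0
grasp_force: 0.0
t 11.55 pos [542.6  72.4 153.1] yaw_y 173.84 z [-0.003 -0.    -1.   ] F [1.6 0.9 0.5] w -0.0 gf 0.0 j [ 0.43  0.33 -0.29 -0.   -0.95 -0.54]
```

```bash
python3 -m handwheel '[{"x":-0.065,"y":0.007,"z":-0.06,"ax":0,"ay":0,"az":0},{"x":-0.065,"y":0.007,"z":-0.075,"ax":0,"ay":0,"az":0},{"x":-0.035,"y":0.004,"z":-0.08,"ax":0,"ay":0,"az":0},{"x":-0.035,"y":0.004,"z":-0.085,"ax":0,"ay":0,"az":0},{"x":-0.02,"y":0.002,"z":-0.065,"ax":0,"ay":0,"az":0},{"x":-0.017,"y":0.002,"z":-0.06,"ax":0,"ay":0,"az":0},{"x":-0.02,"y":0.002,"z":-0.04,"ax":0,"ay":0,"az":0},{"x":0,"y":0,"z":0,"ax":0,"ay":0,"az":0}]'; python3 st.py; python3 -c "
from h import *
save('scene','s1.png',(160,80,480,320),2.4)"
```

```text
clock: 12.35
position: [493.4, 77.9, 59.8]
ee_rot: [-0.668, 0.744, 0.0, -0.001]
contact_force: [-1.2, 0.1, -0.5]
gripper_width: 0.1
grasp_force: 0.0
t 12.35 pos [493.4  77.9  59.8] yaw_y 173.8 z [-0.002 -0.001 -1.   ] F [-1.2  0.1 -0.5] w 0.1 gf 0.0 j [ 0.48  0.38 -0.51 -0.   -0.68 -0.59]
```

View pics/s1.png

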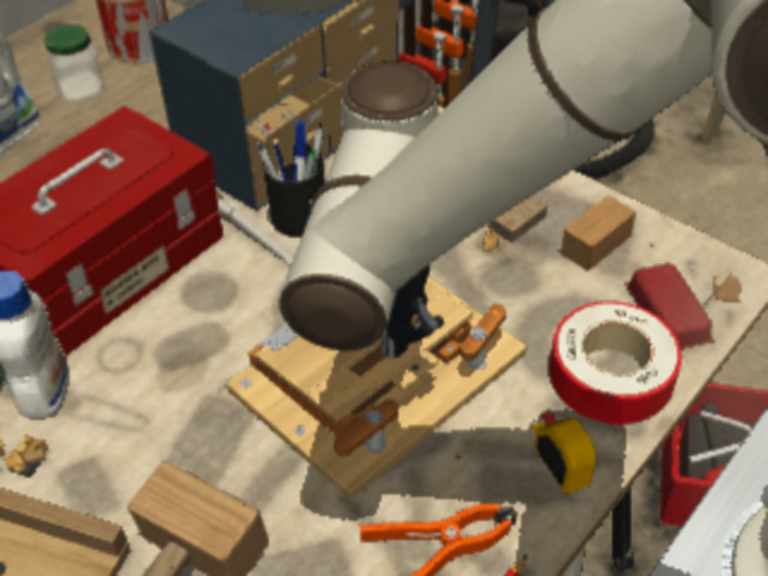

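The scene view shows the frame almost closed under the fingers, with both buttons clear of it. I step slightly forward and press it down.

```bash
python3 -m handwheel '[{"x":0,"y":0,"z":0.025,"ax":0,"ay":0,"az":0},{"x":-0.045,"y":0.005,"z":0,"ax":0,"ay":0,"az":0},{"x":0,"y":0,"z":-0.04,"ax":0,"ay":0,"az":0},{"x":0,"y":0,"z":-0.025,"ax":0,"ay":0,"az":0},{"x":0,"y":0,"z":-0.01,"ax":0,"ay":0,"az":0},{"x":0,"y":0,"z":-0.004,"ax":0,"ay":0,"az":0},{"x":0,"y":0,"z":0,"ax":0,"ay":0,"az":0},{"x":0,"y":0,"z":0,"ax":0,"ay":0,"az":0}]'; python3 st.py
```

```text
clock: 13.2
position: [484.6, 79.1, 50.5]
ee_rot: [-0.668, 0.744, 0.0, -0.001]
contact_force: [-3.6, 1.1, 9.6]
gripper_width: 0.1
grasp_force: 4.6
t 13.2 pos [484.6  79.1  50.5] yaw_y 173.82 z [-0.001 -0.001 -1.   ] F [-3.6  1.1  9.6] w 0.1 gf 4.6 j [ 0.49  0.38 -0.54 -0.   -0.65 -0.6 ]
```

```bash
python3 -c "
from h import *
c=tuple(np.load('w4.npy',allow_pickle=True)); r=lambda u,v,z:ray('w',u*.8,v*.8,z,c)[:2]
o=np.array([512,76.4]);a=-.108;Rj=np.array([[np.cos(a),-np.sin(a)],[np.sin(a),np.cos(a)]])
print('pred L,R',o+Rj@[-70,80],o+Rj@[-70,-80])
for n,b,no,ta in [('R',(482,118),(473,51),(486,155)),('L',(472,303),(469,351),(471.5,271))]:
  B,N,T=r(*b,72),r(*no,66),r(*ta,66); d=(Rj.T@(N-T)); print(n,'bolt',B.round(1),'jig',(Rj.T@(B-o)).round(1),'len',np.hypot(*d),'dir jig',d.round(1),'ang',np.degrees(np.arctan2(d[0],abs(d[1]))))
"
```

```text
pred L,R [451.03105698 163.47920525] [433.78462971   4.41141861]
R bolt [435.4   3.7] jig [-68.3 -80.6] len 78.86024211699876 dir jig [ 14.3 -77.6] ang 10.442664103478823
L bolt [451.7 159.7] jig [-68.9  76.3] len 80.88778052278181 dir jig [-2.3 80.9] ang -1.6115665032904092
```

```bash
python3 -m handwheel '[{"x":0,"y":0,"z":-0.006,"ax":0,"ay":0,"az":0},{"x":0,"y":0,"z":0,"ax":0,"ay":0,"az":0},{"x":0,"y":0,"z":0.15,"ax":0,"ay":0,"az":0},{"x":0,"y":0,"z":0.16,"ax":0,"ay":0,"az":0},{"x":-0.084,"y":-0.125,"z":0,"ax":0,"ay":0,"az":0.0385},{"x":-0.084,"y":-0.125,"z":0,"ax":0,"ay":0,"az":0.0385},{"x":-0.084,"y":-0.125,"z":0,"ax":0,"ay":0,"az":0.0385},{"x":0,"y":0,"z":0,"ax":0,"ay":0,"az":0}]' -0.25; python3 st.py
```

```text
clock: 14.0
position: [431.7, 1.9, 110.1]
ee_rot: [0.732, -0.682, -0.001, 0.001]
contact_force: [-0.8, -0.2, 0.1]
gripper_width: 32.0
grasp_force: 0.0
t 14.0 pos [431.7   1.9 110.1] yaw_y -175.94 z [-0.003 -0.001 -1.   ] F [-0.8 -0.2  0.1] w 32.0 gf 0.0 j [ 0.38  0.2  -0.61 -0.   -0.76 -0.31]
```

```bash
python3 -m handwheel '[{"x":0.008,"y":0.007,"z":0,"ax":0,"ay":0,"az":0},{"x":0,"y":0,"z":-0.1,"ax":0,"ay":0,"az":0},{"x":0,"y":0,"z":-0.08,"ax":0,"ay":0,"az":0},{"x":0,"y":0,"z":-0.05,"ax":0,"ay":0,"az":0},{"x":0,"y":0,"z":-0.03,"ax":0,"ay":0,"az":0},{"x":0,"y":0,"z":-0.01,"ax":0,"ay":0,"az":0},{"x":0,"y":0,"z":0,"ax":0,"ay":0,"az":0},{"x":0,"y":0,"z":0,"ax":0,"ay":0,"az":0}]'; python3 st.py
```

```text
clock: 14.8
position: [436.8, 5.8, 57.2]
ee_rot: [0.733, -0.681, 0.0, -0.0]
contact_force: [-0.1, 0.4, -0.8]
gripper_width: 32.2
grasp_force: 0.0
t 14.8 pos [436.8   5.8  57.2] yaw_y -175.79 z [ 0.001  0.    -1.   ] F [-0.1  0.4 -0.8] w 32.2 gf 0.0 j [ 0.39  0.3  -0.67  0.   -0.61 -0.31]
```

```bash
python3 -m handwheel '[{"x":-0.011,"y":-0.007,"z":-0.01,"ax":0,"ay":0,"az":0},{"x":0,"y":0,"z":0,"ax":0,"ay":0,"az":0},{"x":0,"y":0,"z":0,"ax":0,"ay":0,"az":0},{"x":0,"y":0,"z":0,"ax":0,"ay":0,"az":0},{"x":0,"y":0,"z":0,"ax":0,"ay":0,"az":0},{"x":0,"y":0,"z":0,"ax":0,"ay":0,"az":0},{"x":0,"y":0,"z":0,"ax":0,"ay":0,"az":0},{"x":0,"y":0,"z":0,"ax":0,"ay":0,"az":0}]' -1; python3 st.py
```

```text
clock: 15.6
position: [434.0, 4.2, 55.6]
ee_rot: [0.733, -0.681, 0.0, -0.0]
contact_force: [-3.4, 1.6, 6.8]
gripper_width: 18.2
grasp_force: 58.6
t 15.6 pos [434.    4.2  55.6] yaw_y -175.78 z [ 0.001  0.    -1.   ] F [-3.4  1.6  6.8] w 18.2 gf 58.6 j [ 0.39  0.3  -0.67  0.   -0.6  -0.31]
```

```bash
python3 -m handwheel '[{"x":0,"y":0,"z":0,"ax":0,"ay":0,"az":0.05},{"x":0,"y":0,"z":0,"ax":0,"ay":0,"az":0.09},{"x":0,"y":0,"z":0,"ax":0,"ay":0,"az":0.09},{"x":0,"y":0,"z":0,"ax":0,"ay":0,"az":0.09},{"x":0,"y":0,"z":0,"ax":0,"ay":0,"az":0.09},{"x":0,"y":0,"z":0,"ax":0,"ay":0,"az":0.09},{"x":0,"y":0,"z":0,"ax":0,"ay":0,"az":0.09},{"x":0,"y":0,"z":0,"ax":0,"ay":0,"az":0.09}]'; python3 st.py
```

```text
clock: 16.4
position: [433.2, 3.7, 55.6]
ee_rot: [0.978, -0.21, -0.0, 0.0]
contact_force: [-4.5, -0.9, 8.3]
gripper_width: 18.3
grasp_force: 58.9
t 16.4 pos [433.2   3.7  55.6] yaw_y -114.3 z [-0.001 -0.    -1.   ] F [-4.5 -0.9  8.3] w 18.3 gf 58.9 j [ 0.39  0.3  -0.67  0.   -0.6   0.76]
```

```bash
python3 -m handwheel '[{"x":0,"y":0,"z":0,"ax":0,"ay":0,"az":0.08},{"x":0,"y":0,"z":0,"ax":0,"ay":0,"az":0.08},{"x":0,"y":0,"z":0,"ax":0,"ay":0,"az":0.041},{"x":0,"y":0,"z":0,"ax":0,"ay":0,"az":0},{"x":0,"y":0,"z":0,"ax":0,"ay":0,"az":0},{"x":0,"y":0,"z":0,"ax":0,"ay":0,"az":0},{"x":0,"y":0,"z":0,"ax":0,"ay":0,"az":0},{"x":0,"y":0,"z":0,"ax":0,"ay":0,"az":0}]'; python3 st.py
```

```text
clock: 17.2
position: [433.1, 3.4, 55.6]
ee_rot: [0.998, -0.057, -0.001, 0.001]
contact_force: [-3.2, -1.9, 9.3]
gripper_width: 18.4
grasp_force: 58.9
t 17.2 pos [433.1   3.4  55.6] yaw_y -96.49 z [-0.001 -0.001 -1.   ] F [-3.2 -1.9  9.3] w 18.4 gf 58.9 j [ 0.39  0.3  -0.67  0.   -0.6   1.07]
```

```bash
python3 -m handwheel '[{"x":0,"y":0,"z":0,"ax":0,"ay":0,"az":0},{"x":0,"y":0,"z":0,"ax":0,"ay":0,"az":0},{"x":0,"y":0,"z":0,"ax":0,"ay":0,"az":0},{"x":0,"y":0,"z":0.12,"ax":0,"ay":0,"az":0},{"x":0,"y":0,"z":0.15,"ax":0,"ay":0,"az":0},{"x":0.03,"y":0.2,"z":0,"ax":0,"ay":0,"az":-0.09},{"x":0.03,"y":0.2,"z":0,"ax":0,"ay":0,"az":-0.09},{"x":0.03,"y":0.2,"z":0,"ax":0,"ay":0,"az":-0.09}]' -0.25 && python3 -m handwheel '[{"x":0,"y":0.19,"z":0,"ax":0,"ay":0,"az":-0.09},{"x":0,"y":0,"z":0,"ax":0,"ay":0,"az":-0.09},{"x":0,"y":0,"z":0,"ax":0,"ay":0,"az":-0.09},{"x":0,"y":0,"z":0,"ax":0,"ay":0,"az":-0.09},{"x":0,"y":0,"z":0,"ax":0,"ay":0,"az":-0.09},{"x":0,"y":0,"z":0,"ax":0,"ay":0,"az":-0.09},{"x":0,"y":0,"z":0,"ax":0,"ay":0,"az":-0.09},{"x":0,"y":0,"z":0,"ax":0,"ay":0,"az":-0.079}]'; python3 st.py; python3 -c "
from h import *
c=cam('wrist');save('wrist','w5.png',(180,60,560,390),2)
s=arm.read_state()
for n,X in (('L',[451.0,163.5,72]),('Lalt',[451.7,159.7,72])): print(n,((proj('w',X,c)-[180,60])*2).round(0))
np.save('w5.npy',np.array(c,dtype=object),allow_pickle=True)"
```

```text
clock: 18.0
position: [452.4, 124.7, 109.2]
ee_rot: [0.964, -0.268, 0.0, -0.001]
contact_force: [1.2, 0.5, 0.1]
gripper_width: 32.1
grasp_force: 0.0
clock: 18.8
position: [452.1, 161.5, 108.6]
ee_rot: [-0.677, 0.736, 0.0, 0.0]
contact_force: [0.7, 0.3, -0.6]
gripper_width: 31.8
grasp_force: 0.0
t 18.8 pos [452.1 161.5 108.6] yaw_y 175.24 z [ 0.  0. -1.] F [ 0.7  0.3 -0.6] w 31.8 gf 0.0 j [ 0.68  0.28 -0.51 -0.   -0.79 -0.77]
L [[283. 351.]]
Lalt [[279. 340.]]
```

```bash
python3 -m handwheel '[{"x":-0.003,"y":0.004,"z":-0.1,"ax":0,"ay":0,"az":0},{"x":0,"y":0,"z":-0.08,"ax":0,"ay":0,"az":0},{"x":0,"y":0,"z":-0.05,"ax":0,"ay":0,"az":0},{"x":0,"y":0,"z":-0.025,"ax":0,"ay":0,"az":0},{"x":0,"y":0,"z":0,"ax":0,"ay":0,"az":0},{"x":0,"y":0,"z":0,"ax":0,"ay":0,"az":0},{"x":0,"y":0,"z":0,"ax":0,"ay":0,"az":0},{"x":0,"y":0,"z":0,"ax":0,"ay":0,"az":0}]'; python3 st.py; python3 -m handwheel '[{"x":0,"y":0,"z":0,"ax":0,"ay":0,"az":0},{"x":0,"y":0,"z":0,"ax":0,"ay":0,"az":0},{"x":0,"y":0,"z":0,"ax":0,"ay":0,"az":0},{"x":0,"y":0,"z":0,"ax":0,"ay":0,"az":0},{"x":0,"y":0,"z":0,"ax":0,"ay":0,"az":0},{"x":0,"y":0,"z":0,"ax":0,"ay":0,"az":0},{"x":0,"y":0,"z":0,"ax":0,"ay":0,"az":0},{"x":0,"y":0,"z":0,"ax":0,"ay":0,"az":0}]' -1; python3 st.py
```

```text
clock: 19.65
position: [451.8, 162.4, 58.3]
ee_rot: [-0.679, 0.734, -0.0, 0.001]
contact_force: [0.3, -1.2, -0.3]
gripper_width: 31.7
grasp_force: 0.0
t 19.65 pos [451.8 162.4  58.3] yaw_y 175.55 z [ 0.001  0.001 -1.   ] F [ 0.3 -1.2 -0.3] w 31.7 gf 0.0 j [ 0.68  0.35 -0.56  0.   -0.65 -0.76]
clock: 20.45
position: [451.6, 162.3, 58.4]
ee_rot: [-0.679, 0.734, -0.0, 0.0]
contact_force: [-2.5, -0.4, 5.7]
gripper_width: 18.4
grasp_force: 58.5
t 20.45 pos [451.6 162.3  58.4] yaw_y 175.56 z [ 0.001  0.    -1.   ] F [-2.5 -0.4  5.7] w 18.4 gf 58.5 j [ 0.68  0.35 -0.56  0.   -0.65 -0.76]
```

```bash
python3 -m handwheel '[{"x":0,"y":0,"z":0,"ax":0,"ay":0,"az":-0.05},{"x":0,"y":0,"z":0,"ax":0,"ay":0,"az":-0.09},{"x":0,"y":0,"z":0,"ax":0,"ay":0,"az":-0.09},{"x":0,"y":0,"z":0,"ax":0,"ay":0,"az":-0.09},{"x":0,"y":0,"z":0,"ax":0,"ay":0,"az":-0.09},{"x":0,"y":0,"z":0,"ax":0,"ay":0,"az":-0.09},{"x":0,"y":0,"z":0,"ax":0,"ay":0,"az":-0.09},{"x":0,"y":0,"z":0,"ax":0,"ay":0,"az":-0.09}]' && python3 -m handwheel '[{"x":0,"y":0,"z":0,"ax":0,"ay":0,"az":-0.09},{"x":0,"y":0,"z":0,"ax":0,"ay":0,"az":-0.09},{"x":0,"y":0,"z":0,"ax":0,"ay":0,"az":-0.09},{"x":0,"y":0,"z":0,"ax":0,"ay":0,"az":-0.07},{"x":0,"y":0,"z":0,"ax":0,"ay":0,"az":0},{"x":0,"y":0,"z":0,"ax":0,"ay":0,"az":0},{"x":0,"y":0,"z":0,"ax":0,"ay":0,"az":0},{"x":0,"y":0,"z":0,"ax":0,"ay":0,"az":0}]'; python3 st.py
```

```text
clock: 21.25
position: [451.6, 162.3, 58.4]
ee_rot: [-0.208, 0.978, 0.0, 0.0]
contact_force: [-1.7, -0.2, 5.8]
gripper_width: 18.0
grasp_force: 58.5
clock: 22.05
position: [451.6, 162.3, 58.4]
ee_rot: [0.055, 0.999, 0.0, 0.0]
contact_force: [-2.6, 0.2, 5.9]
gripper_width: 17.9
grasp_force: 58.6
t 22.05 pos [451.6 162.3  58.4] yaw_y 83.74 z [ 0.001  0.    -1.   ] F [-2.6  0.2  5.9] w 17.9 gf 58.6 j [ 0.68  0.35 -0.56  0.   -0.65 -2.36]
```

```bash
python3 -m handwheel '[{"x":0,"y":0,"z":0,"ax":0,"ay":0,"az":0},{"x":0,"y":0,"z":0,"ax":0,"ay":0,"az":0},{"x":0,"y":0,"z":0,"ax":0,"ay":0,"az":0},{"x":0,"y":0,"z":0.12,"ax":0,"ay":0,"az":0},{"x":0,"y":0,"z":0.2,"ax":0,"ay":0,"az":0},{"x":0,"y":0,"z":0.2,"ax":0,"ay":0,"az":0},{"x":0,"y":0,"z":0.2,"ax":0,"ay":0,"az":0},{"x":0,"y":0,"z":0.2,"ax":0,"ay":0,"az":0}]' -0.25 && python3 -m handwheel '[{"x":0,"y":-0.24,"z":0,"ax":0,"ay":0,"az":0.05},{"x":0,"y":-0.24,"z":0,"ax":0,"ay":0,"az":0.05},{"x":0,"y":-0.24,"z":0,"ax":0,"ay":0,"az":0.05},{"x":0,"y":-0.24,"z":0,"ax":0,"ay":0,"az":0.05},{"x":0,"y":-0.24,"z":0,"ax":0,"ay":0,"az":0.05},{"x":0,"y":-0.24,"z":0,"ax":0,"ay":0,"az":0.05},{"x":0,"y":-0.24,"z":0,"ax":0,"ay":0,"az":0.05},{"x":0,"y":-0.24,"z":0,"ax":0,"ay":0,"az":0}]'; python3 st.py; python3 -c "
from h import *
save('top','t1.png'); save('scene','s2.png')
a=cv2.imread('pics/raw_t1.png')[130:290,200:480]; b=cv2.imread('pics/raw_s2.png')[120:300,210:420]
a=cv2.resize(a,(560,320),interpolation=cv2.INTER_CUBIC); b=cv2.resize(b,(327,280),interpolation=cv2.INTER_CUBIC)
o=np.zeros((600,560,3),np.uint8); o[:320]=a; o[320:,:327]=b; cv2.imwrite('pics/fin.png',o)"
```

```text
clock: 22.85
position: [451.1, 161.9, 243.3]
ee_rot: [0.055, 0.999, 0.0, -0.0]
contact_force: [0.9, 0.5, -0.1]
gripper_width: 31.7
grasp_force: 0.0
clock: 23.65
position: [451.0, -223.8, 241.7]
ee_rot: [-0.219, 0.976, -0.0, 0.0]
contact_force: [1.5, 0.6, 0.4]
gripper_width: 32.1
grasp_force: 0.0
t 23.65 pos [ 451.  -223.8  241.7] yaw_y 115.32 z [ 0.  0. -1.] F [1.5 0.6 0.4] w 32.1 gf 0.0 j [-0.14  0.17 -0.27 -0.   -1.13 -0.99]
```

View pics/fin.png

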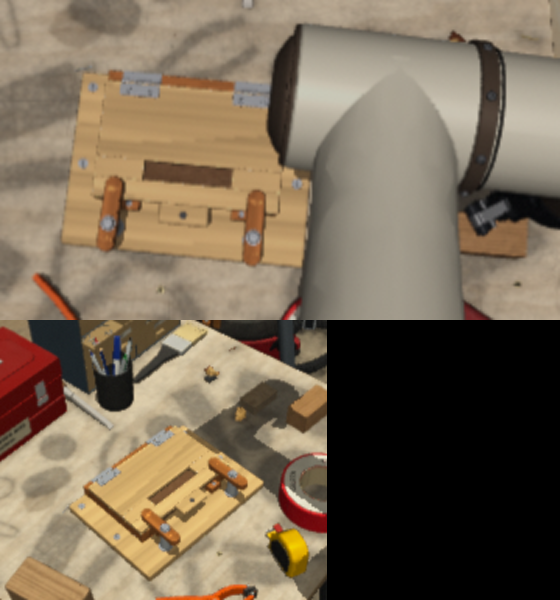

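The composite shows the frame flat down, the blank visible through its slot, and both buttons across the front edge, at (110,212) and (255,228). I check the button angles by number.

```bash
python3 -c "
from h import *
im=cv2.imread('pics/raw_t1.png'); hsv=cv2.cvtColor(im,cv2.COLOR_BGR2HSV); 
for n in ('top','scene'):
  c=cam(n); im=cv2.imread('pics/raw_%s1.png'%'t' if n=='top' else 'pics/raw_s2.png'); hsv=cv2.cvtColor(im,cv2.COLOR_BGR2HSV)
  P=[]
  for p,q in (((451.6,162.3),'L'),((433.5,4.),'R')):
    ax=np.array([.994,-.108]); C=np.array(p)+11*ax
    # warp button-top plane z=66 into jig-aligned map, 0.5 mm/px
    g=np.mgrid[-50:50:.5,-30:30:.5]; X=C[0]+g[0]*.994+g[1]*.108; Y=C[1]-g[0]*.108+g[1]*.994
    uv=proj(n,np.stack([X.ravel(),Y.ravel(),np.full(X.size,66.)],1),c).astype(np.float32)
    w=cv2.remap(hsv,uv[:,0].reshape(X.shape),uv[:,1].reshape(X.shape),cv2.INTER_NEAREST)
    m=((w[...,0]<15)&(w[...,1]>150)).astype(np.uint8); m=cv2.morphologyEx(m,cv2.MORPH_OPEN,np.ones((21,21))) ; k,l,st,ce=cv2.connectedComponentsWithStats(m)
    if k<2: print(n,q,'none');continue
    j=1+st[1:,4].argmax(); y,x=np.nonzero(l==j); r=cv2.minAreaRect(np.stack([x,y],1).astype(np.float32)); v=np.linalg.svd(np.cov(g[0][l==j],g[1][l==j]))[0][:,0]; print(n,q,r,np.degrees(np.arctan(v[1]/v[0])))
"
```

```text
top L ((54.5, 128.0), (52.0, 41.0), 90.0) 3.180691121632553
top R ((59.5, 142.5), (77.0, 39.0), 90.0) 4.604230562265173
scene L ((65.0, 127.5), (47.0, 38.0), 90.0) -0.7297218814805599
scene R ((70.5, 138.0), (76.0, 37.0), 90.0) -5.175337368830243
```

```bash
python3 -c "
from bench import arm
print(arm.job_done())"
```

```text
the job is handed in; nothing more can be done
None
```

I handed the job in at about 24 s: the walnut blank lies flat in the nest, the template frame is fully down over it, and both turnbuttons sit across its front edge; they are square by the gripper's angle (within about 0.5°), but the camera check of that was too rough to confirm it.

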